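# Put away a spice jar and a tin, turn the spice carousel to the front and hold it

### The arm

A 7-joint arm with a two-finger parallel gripper is mounted at the origin on the work surface. World frame = base frame: x ahead of the robot, y to its left, z up, the work surface at z = 0. Lengths are in m, angles in rad, forces in N, time in s.
With the tool pointing down it reaches from about 0.35 to 0.9 m from the base axis. Payload 8.1 kg.
Tool frame: the origin (TCP) lies between the finger pads, 19 mm behind the fingertips; this is the grasp point; z points along the fingers, y is the line along which they close (so a half turn about z gives the same grasp; the last joint's range is limited). The gripper opens to 92 mm and grips with 3 to 60 N. Pads are 19 mm wide; open, the fingers measure 130 mm over their backs; the gripper's body (75 mm by 190 mm) begins 47 mm behind the grasp point.
Start: joints at [-1.431, 0.434, 0.025, 1.573, -0.012, 1.134, -0.075], TCP at [0.15, 0.607, 0.246] pointing down, gripper open.
Joint ranges: [-2.62, 2.62], [-0.44, 2.09], [-1.27, 1.32], [0.08, 2.57], [-1.32, 4.46], [0.12, 2], [-2.74, 2.74]. Speed limits (rad/s): [2.22, 2.22, 3.01, 3.01, 3.14, 3.14, 3.14].

### API

Orientations are given as a rotation vector (axis times angle).
In Python, from cell import arm gives the robot as it stands.
- The arm moves only by the tool send_rows, never from a script. Its argument "motion" is text: rows parted by semicolons, each of 7 numbers parted by spaces: the closure, from 0 (fully open) to 1 (shut), then the shift along the world's x, y, z in m, then the turn, a rotation vector about the world's x, y, z in degrees. A call has 1 to 5 rows; each row shifts and turns the commanded pose from where the row before left it; what a row does not reach is not made up. A row lasts 1/8 s, in which the tool goes at most 62.5 mm and 10.7 degrees, less where a joint would pass 70% of its speed; a pose out of reach is approached as far as the arm can. A call is refused whole if a number of a shift passes 0.0625 or a number of a turn 10.7, either way. A call with a gripper value outside its range is refused whole. The fingers move at their own pace and stop on an object; "force" is the grip in N (left out, the last holds). Time passes only in rows, so rows that do not move let the fingers close. It gives the time, the measured TCP pose, the force, the opening and the grip force at its end, in the units of the state.
- arm.observe(): the state, without advancing time (a new reading comes with each control period).
- arm.get_image(name): name is "scene" or "side" or "wrist"; returns (picture, depth): 384x512x3 uint8, blue, green, red; 384x512 float32, m along the optical axis (not along the pixel's ray), 0 where there is no reading.
- arm.camera_model(name): a dict with "fx", "fy", "cx", "cy" (pixels), "view" (4x4, takes a point from world to camera coordinates). Camera axes: x right, y down, z forward; pixel columns grow to the right and rows downward; lengths in m; the calibration is good to about 2 mm. The wrist camera is an equidistant fisheye: a pixel r from the principal point sees the ray r / f radians off the axis. A picture is of the moment at which its call begins: read the wrist's pose just before it. camera_model takes no time and is no camera call; for the wrist camera it gives the pose at the moment of the call.
- arm.sign_off(): hands the job in; it is judged then, once.
The state is a dict: "clock": time; "joints": joint angles; "dq": joint speeds; "joint_efforts": joint torques, N m; "position": TCP position; "ee_rot": TCP orientation; "force": force on the tool from outside, world axes, zero at the start; "ft_torque": the same for the moment, N m; "width": opening from 0.0 (shut) to 1.0 (fully open); "gripper_force": force on a finger pad.
Only numpy, scipy, OpenCV 4.12 (cv2) and the standard library are available. Lean on these libraries where they do the work, as an engineer would, in place of code of your own. Each camera call takes 0.05 s, during which the arm holds its last target. There are 200 camera calls.

### The job

Put the two strays on the pantry counter away upright, without dropping them: the tin in the wire basket that already holds a tin, and the red-capped spice jar in the empty cup of the spice carousel. Once both are put away and let go, turn the carousel until the red-capped jar stands squarely at the yellow pointer on the carousel's foot. Finish holding the turntable still there, with the gripper closed on its wooden centre knob (do not let go), and leave the canister and the oil bottle where they are.

Things in the scene. Friction and masses are not known exactly. Their poses are not given: they have to be found in the camera images.
- jar: Loose spice jar, round, 42 mm diameter, 85 mm tall: reddish-brown contents, white label band, red cap (40 mm diameter, top 23 mm of the height). About 0.12 kg, stands upright on the counter. Origin at the centre of its underside, z up.
- tin: Loose tall tin can, 54 mm diameter, 88 mm tall, blue label with a yellow band, about 0.2 kg, stands upright on the counter. Origin at the centre of its underside, z up.
- tin_basket: Fixed black wire basket, outside 120 mm (own x) by 180 mm (own y), 46 mm high, walls and floor 4 mm thick, open on top. It holds one tin with a red label (54 mm diameter, 88 mm tall, cannot be moved) at own (0, +53) mm; the rest of it is free. Origin at the centre of its underside.
- tin_spot (a point): Point on the tin basket's inner floor (4 mm above the counter), 35 mm towards the basket's own -y from its centre: the middle of the free room, where the stray tin can stand. Axes as the basket's.
- pack_basket: Same kind of fixed wire basket, full of small cartons up to 94 mm above the counter: no tin belongs here. Origin at the centre of its underside.
- rack (a joint): Turning angle of the carousel, rad, about its vertical axis, counter-clockwise from above positive; it turns endlessly both ways (stay within -7 and 14). 0 (or 6.283) puts the empty cup at the yellow pointer. Light friction (0.04 N m): it stays where it is left but a push turns it.
- rack_base: The carousel's fixed black foot, 170 mm across; origin on the turning axis at counter height. It carries the turntable: tray 230 mm across, top at 22 mm height; six cups sit every 60 degrees at 82 mm from the axis. Five hold fixed black-capped jars (42 mm diameter, tops 108 mm above the counter); the sixth is empty.
- rack_slot (a point): Centre of the inner floor of the empty cup, 24 mm above the counter, 82 mm from the carousel's axis; turns with the carousel. The cup is black, inner diameter 52 mm, rim 38 mm above the counter (14 mm deep), neighbours' jars 82 mm away centre to centre. The radius from the axis to this point is its own -x axis.
- knob (a point): Centre of the pale wooden grip bar on top of the carousel's centre post, fixed to the turntable: 14 mm thick (own x) by 50 mm long (own y) by 36 mm tall; the point lies on the turning axis, 137 mm above the counter (119 to 155 mm). The empty cup lies towards its own -x, so its 14 mm thickness is pinched along the radius through the empty cup.
- rack_front (a point): The front place, fixed to the carousel's foot: 82 mm from the axis, 24 mm above the counter, in the direction of the foot's tongue with the yellow arrow (tongue 40 mm wide, 8 mm high, its end 157 mm from the axis). The empty cup's centre coincides with it when the carousel faces front.
- canister: Bystander: clear round canister with a white lid, 96 mm diameter, 116 mm tall. Leave it alone. Origin at the centre of its underside.
- oil: Bystander: green oil bottle, 60 mm diameter, 200 mm tall. Leave it alone. Origin at the centre of its underside.

How it is judged:
By the outcome, as a careful person would: the job done as asked, in the order asked, and still so for the second after the job is handed in, while the arm keeps its last pose, push and grip.
It also fails if it takes over 72 s, if anything falls off the work surface, if the arm or the gripper's body presses on something with over 40 N, if the wrist force passes 120 N, or if a joint passes its speed limit or range.

## Working session

There is one attempt and no reset: what is moved stays moved. The work goes in short steps, Python scripts to look and compute and a tool call to move; the robot and the scene stay as the last step left them, time stands still between calls to the robot, and variables do not carry over. Pictures are saved under pics/ and viewed, at most 10 in all, crops included, and the job is handed in when it is done.

Besides the shell and the picture viewer there is one more tool, called after ">>>" by a JSON object that holds its "fn" and its "kwargs", one argument or row to a line. send_rows: Moves the arm, as the interface text tells. Its arguments: {"type":"object","properties":{"motion":{"type":"string"},"force":{"type":"number"}},"required":["motion"]}

```bash
ls; mkdir -p pics; python3 - <<'E'
from cell import arm
import cv2,numpy as np
for n in ["scene","side"]:
    p,d=arm.get_image(n); cv2.imwrite(f"pics/{n}0.png",p); np.savez(f"{n}0.npz",p=p,d=d)
    m=arm.camera_model(n); print(n,{k:np.round(v,3).tolist() for k,v in m.items()})
s=arm.observe(); print(s)
E
```

```text
pics
scene {'fx': 407.877, 'fy': 407.877, 'cx': 255.321, 'cy': 197.715, 'view': [[0.692, 0.722, 0.016, -0.384], [0.53, -0.493, -0.691, -0.226], [-0.49, 0.486, -0.723, 1.473], [0.0, 0.0, 0.0, 1.0]]}
side {'fx': 389.737, 'fy': 389.737, 'cx': 258.392, 'cy': 194.532, 'view': [[0.902, -0.432, 0.019, -0.507], [-0.248, -0.552, -0.796, 0.242], [0.354, 0.714, -0.605, 1.116], [0.0, 0.0, 0.0, 1.0]]}
{'clock': 0.1, 'joints': array([-1.43060506,  0.43517396,  0.02494463,  1.57400022, -0.01161424,
        1.13403258, -0.07508503]), 'dq': array([-0.00024269, -0.00239735,  0.00116894, -0.00208022,  0.00011427,
        0.00138682,  0.0005901 ]), 'joint_efforts': array([ 3.32886302e-03, -6.69122601e+01,  9.87916589e-01, -3.15145361e+01,
       -6.05458044e-02,  3.74749163e-02,  7.26158487e-05]), 'position': array([0.15018076, 0.60623102, 0.24481255]), 'ee_rot': array([-3.80484300e-01, -3.11839582e+00,  2.30527247e-03]), 'force': array([-0.81166934, -0.23700256, -0.49395838]), 'ft_torque': array([-0.03608706,  0.0051765 , -0.00341419]), 'gripper_force': 0.0, 'width': 0.9989421425825179}
```

View pics/scene0.png

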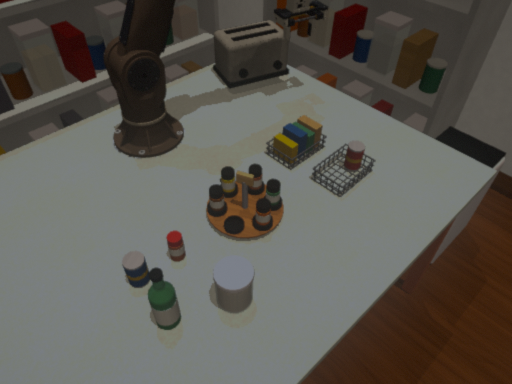

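View pics/side0.png

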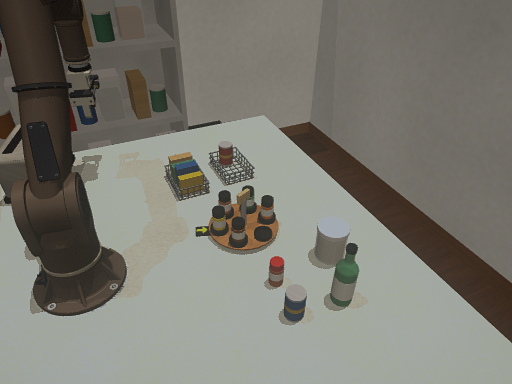

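The scene view shows the jar cap at (175,238), the tin at (136,262), the oil at (163,300) and the canister at (233,275). The carousel is at (245,205) with its empty cup at (235,224), and the tin basket is at (344,168). In the side view the jar is at (277,265), the tin at (295,297), the yellow pointer at (202,231), the empty cup at (263,233) and the basket at (231,163).

```bash
cat > h.py <<'E'
import numpy as np, cv2
from cell import arm
def cloud(d,m):
    v,u=np.mgrid[:d.shape[0],:d.shape[1]]
    c=np.stack([(u-m["cx"])/m["fx"]*d,(v-m["cy"])/m["fy"]*d,d,np.ones_like(d)],-1)
    w=c@np.linalg.inv(m["view"]).T
    w[d==0]=np.nan
    return w[...,:3]
def ray(uv,z,m):
    T=np.linalg.inv(m["view"]); r=T[:3,:3]@np.array([(uv[0]-m["cx"])/m["fx"],(uv[1]-m["cy"])/m["fy"],1.])
    o=T[:3,3]; return o+r*(z-o[2])/r[2]
def pix(P,m):
    c=m["view"]@np.append(P,1); return np.array([m["fx"]*c[0]/c[2]+m["cx"],m["fy"]*c[1]/c[2]+m["cy"]])
def tri(uvs,ms):
    A=np.zeros((3,3));b=np.zeros(3)
    for uv,m in zip(uvs,ms):
        T=np.linalg.inv(m["view"]); r=T[:3,:3]@np.array([(uv[0]-m["cx"])/m["fx"],(uv[1]-m["cy"])/m["fy"],1.]); r/=np.linalg.norm(r)
        Q=np.eye(3)-np.outer(r,r); A+=Q; b+=Q@T[:3,3]
    return np.linalg.solve(A,b)
def load(n):
    f=np.load(f"{n}0.npz"); m=arm.camera_model(n); m={k:np.asarray(v,float) for k,v in m.items()}; return f["p"],f["d"],m
E
python3 - <<'E'
from h import *
seeds={"scene":dict(jar=(175,238),tin=(136,262),can=(233,270),oil=(158,276),redtin=(355,150),rack=(245,205),cup=(235,225)),
"side":dict(jar=(277,262),tin=(295,293),can=(332,230),oil=(350,252),redtin=(226,147),rack=(243,225),cup=(263,234),ptr=(202,231))}
for n in seeds:
    p,d,m=load(n); w=cloud(d,m); hsv=cv2.cvtColor(p,cv2.COLOR_BGR2HSV)
    print(n,"table z", np.round(np.nanmedian(w[300:360,200 if n=='side' else 20:260 if n=='side' else 80,2]),4))
    for k,(u,v) in seeds[n].items():
        print(k,np.round(w[v,u],3),hsv[v,u],p[v,u])
    # tops: points per object within radius of seed xy and near max height
    for k in ["jar","tin","can","redtin"]:
        u,v=seeds[n][k]; c=w[v,u]; q=w.reshape(-1,3); q=q[np.linalg.norm(q[:,:2]-c[:2],axis=1)<.06]
        zt=dict(jar=.085,tin=.088,can=.116,redtin=.092)[k]
        t=q[abs(q[:,2]-zt)<.006]
        if len(t)<4: print(k,"few"); continue
        (cx,cy),r=cv2.minEnclosingCircle(t[:,:2].astype(np.float32)); print(k,"top",len(t),np.round([t[:,0].mean(),t[:,1].mean(),np.median(t[:,2]),cx,cy,r],4))
    # tray: orange mask ; yellow mask
    o=cv2.inRange(hsv,(5,120,60),(18,255,255)); o[:190]=0 ; 
    P=w[o>0]; s=(abs(P[:,2]-.022)<.006); P=P[s]; 
    cen=seeds[n]["rack"]; c0=w[cen[1],cen[0],:2]; P=P[np.linalg.norm(P[:,:2]-c0,axis=1)<.2]
    (cx,cy),r=cv2.minEnclosingCircle(P[:,:2].astype(np.float32)); print("tray",len(P),np.median(P[:,2]),cx,cy,r)
    sm=w.reshape(-1,3); q=sm[(sm[:,2]>.13)&(sm[:,2]<.16)&(np.linalg.norm(sm[:,:2]-[cx,cy],axis=1)<.04)]
    print("knob",len(q),np.round(q.mean(0),4),q[:,2].max())
    cv2.imwrite(f"pics/z_{n}.png",cv2.resize(p[150:300,120:320] if n=="scene" else p[140:260,160:320],None,fx=4 if n=='scene' else 5,fy=4 if n=='scene' else 5,interpolation=cv2.INTER_CUBIC))
E
```

```text
scene table z -0.0005
jar [ 0.506 -0.241  0.083] [  1 189 127] [ 33  36 127]
tin [ 0.507 -0.355  0.09 ] [  8  23 121] [110 113 121]
can [ 0.697 -0.211  0.115] [110  28 138] [138 128 123]
oil [ 0.647 -0.368  0.2  ] [ 0  0 35] [35 35 35]
redtin [0.614 0.378 0.092] [ 20  21 107] [ 98 104 107]
rack [ 0.513 -0.002  0.037] [11 32 63] [55 58 63]
cup [ 0.541 -0.067  0.023] [30 15 33] [31 33 33]
jar top 160 [ 0.5015 -0.2406  0.0845  0.5002 -0.2409  0.0217]
tin top 340 [ 0.4949 -0.3568  0.0874  0.4935 -0.3561  0.0276]
can top 1166 [ 0.7025 -0.2145  0.1155  0.7005 -0.2131  0.0487]
redtin top 162 [0.6045 0.3981 0.092  0.6026 0.3989 0.0286]
tray 1323 0.021850449766182 0.5089285969734192 -0.001640003640204668 0.11299996078014374
knob 172 [ 5.097e-01 -3.000e-04  1.465e-01] 0.1589956383177331
side table z 0.001
jar [ 0.499 -0.246  0.087] [  2 173 165] [ 53  61 165]
tin [ 0.492 -0.358  0.087] [ 14  21 156] [143 149 156]
can [ 0.687 -0.227  0.118] [107  20 178] [178 170 164]
oil [ 0.628 -0.375  0.191] [50 14 53] [50 53 51]
redtin [0.596 0.37  0.096] [ 17  18 130] [121 126 130]
rack [ 0.47  -0.083  0.1  ] [30 23 45] [41 45 45]
cup [ 0.543 -0.074  0.028] [21 33 54] [47 52 54]
ptr [0.377 0.039 0.009] [ 30 152 134] [ 54 134 133]
jar top 140 [ 0.4991 -0.2436  0.0858  0.5003 -0.2418  0.0213]
tin top 317 [ 0.4924 -0.3598  0.089   0.4932 -0.3575  0.0278]
can top 573 [ 0.6961 -0.2193  0.1173  0.6993 -0.216   0.0474]
redtin top 91 [0.6014 0.3954 0.0929 0.6042 0.3959 0.0302]
tray 845 0.023226054566126142 0.5061581134796143 -0.001415081205777824 0.11357668042182922
knob 124 [ 0.5053 -0.0036  0.1472] 0.15981429824960813
```

View pics/z_side.png

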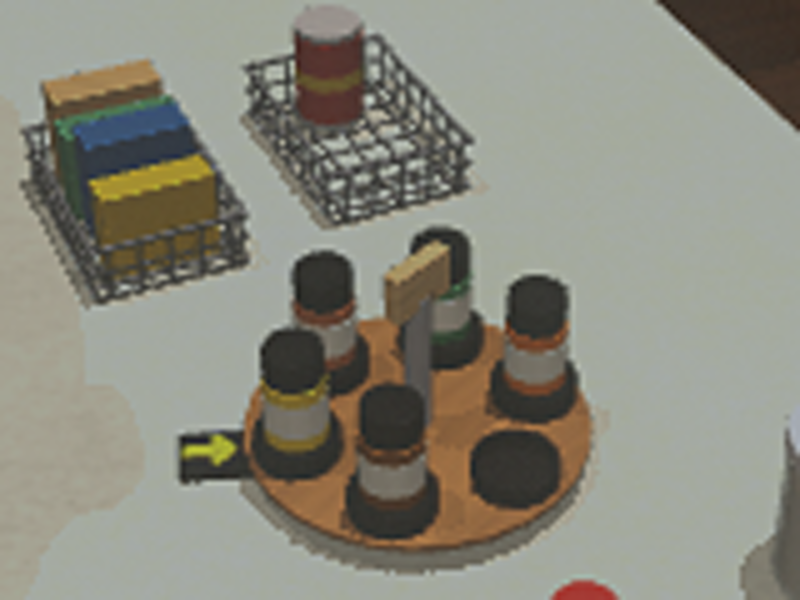

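The side crop shows the arrow at crop (210,448), the empty cup at (515,467), the knob at (418,280) and the free room in the tin basket at about (390,170). Next I measure the angles.

```bash
python3 - <<'E'
from h import *
C=np.array([.5075,-.0015])
D={n:load(n) for n in ["scene","side"]}
W={n:cloud(D[n][1],D[n][2]) for n in D}
# black caps: points z .100-.114 within ring
for n in D:
    w=W[n].reshape(-1,3); r=np.linalg.norm(w[:,:2]-C,axis=1)
    q=w[(abs(w[:,2]-.107)<.006)&(r>.05)&(r<.11)]
    a=np.degrees(np.arctan2(q[:,1]-C[1],q[:,0]-C[0]))
    ph=np.degrees(np.angle(np.mean(np.exp(6j*np.radians(a))))/6)
    print(n,"caps phase mod60",ph,len(q))
    cs=[]
    for k in range(6):
        s=abs((a-ph-60*k+180)%360-180)<25
        if s.sum()>15:
            (x,y),rr=cv2.minEnclosingCircle(q[s][:,:2].astype(np.float32)); cs.append((x,y)); print(k,s.sum(),np.round([x,y,rr,np.hypot(x-C[0],y-C[1]),np.degrees(np.arctan2(y-C[1],x-C[0]))],4))
    # knob
    k=w[(w[:,2]>.15)&(w[:,2]<.162)&(r<.045)]; 
    print("knob rect",cv2.minAreaRect((k[:,:2]*1000).astype(np.float32)),len(k),np.median(k[:,2]))
    # empty cup dark floor
    p=D[n][0]; hsv=cv2.cvtColor(p,cv2.COLOR_BGR2HSV)
    # basket dark pixels -> cast at rim z
    R=np.linalg.norm(W[n][...,:2]-[.58,.35],axis=-1)
    mk=(R<.16)&(W[n][...,2]>.038)&(W[n][...,2]<.052)
    q=W[n][mk]; 
    B=q[(q[:,1]>.24)]
    print("rim",len(B),cv2.minAreaRect((B[:,:2]*1000).astype(np.float32)))
    np.save(f"rim_{n}.npy",B)
# pointer: yellow in side
p,d,m=D["side"]; hsv=cv2.cvtColor(p,cv2.COLOR_BGR2HSV)
y=cv2.inRange(hsv,(24,110,60),(36,255,255)); y[:,:190]=0;y[:,210:]=0;y[:222]=0;y[242:]=0
v,u=np.nonzero(y); P=np.array([ray(x,.008,m) for x in zip(u,v)])
print("arrow",len(P),P.mean(0),W["side"][y>0].mean(0),np.degrees(np.arctan2(P[:,1].mean()-C[1],P[:,0].mean()-C[0])))
vx=cv2.fitLine(P[:,:2].astype(np.float32),cv2.DIST_L2,0,0,0).ravel(); print(vx)
# dark tongue
g=(p.max(2)<60)
q=np.array([ray((uu,vv),.008,m) for vv in range(215,245) for uu in range(185,215) if g[vv,uu]])
r=np.linalg.norm(q[:,:2]-C,axis=1); q=q[(r>.125)&(r<.165)]; q=q[abs(q[:,1]-.035)<.05]
print("tongue",len(q),q.mean(0),np.degrees(np.arctan2(q[:,1].mean()-C[1],q[:,0].mean()-C[0])))
E
```

```text
scene caps phase mod60 -5.167513773800217 628
0 141 [ 0.5878 -0.0064  0.0214  0.0805 -3.5131]
1 123 [5.54500e-01 6.97000e-02 2.11000e-02 8.53000e-02 5.65824e+01]
2 113 [4.723000e-01 7.610000e-02 2.070000e-02 8.520000e-02 1.144073e+02]
3 120 [4.248000e-01 9.300000e-03 2.050000e-02 8.340000e-02 1.725296e+02]
4 131 [ 4.611000e-01 -6.410000e-02  2.120000e-02  7.800000e-02 -1.265707e+02]
knob rect ((507.72412109375, 1.6141338348388672), (48.73744583129883, 16.120052337646484), 24.478395462036133) 77 0.1543584944480283
rim 469 ((555.7337036132812, 341.4620056152344), (221.68914794921875, 192.35716247558594), 2.52553129196167)
side caps phase mod60 -4.658566951182607 455
0 93 [ 0.5887 -0.007   0.0214  0.0814 -3.8597]
1 53 [5.55700e-01 6.71000e-02 2.19000e-02 8.38000e-02 5.48864e+01]
2 91 [4.734000e-01 7.410000e-02 2.140000e-02 8.290000e-02 1.143187e+02]
3 108 [4.256000e-01 5.900000e-03 2.160000e-02 8.220000e-02 1.748126e+02]
4 110 [ 4.605000e-01 -6.680000e-02  2.160000e-02  8.040000e-02 -1.257365e+02]
knob rect ((506.9501953125, -0.5189456939697266), (47.83245849609375, 16.089685440063477), 24.602907180786133) 59 0.15479572947885312
rim 228 ((555.6817626953125, 342.280517578125), (228.17723083496094, 187.60491943359375), 4.787851333618164)
arrow 39 [0.37863409 0.04826774 0.008     ] [0.37770717 0.04491937 0.01112664] 158.88354314999302
[ 0.9661282  -0.25806272  0.3786341   0.04826774]
tongue 50 [0.36990218 0.03812025 0.008     ] 163.9366467334857
```

>>> {"fn": "send_rows", "kwargs": {
  "motion": "0 0.06 -0.06 0.03 0 0 0; 0 0.06 -0.06 0.03 0 0 0; 0 0.06 -0.06 0.03 0 0 0; 0 0.06 -0.06 0.03 0 0 0; 0 0.06 -0.06 0.03 0 0 0",
  "force": 20
}}

```text
clock: 0.72
position: [0.3597, 0.3966, 0.3502]
ee_rot: [-0.381, -3.118, 0.0]
force: [1.4, 0.6, -0.9]
width: 0.999
gripper_force: 0.0
```

```bash
cat >> h.py <<'E'
def wr(tag):
    m={k:np.asarray(v,float) for k,v in arm.camera_model("wrist").items()}
    p,d=arm.get_image("wrist"); cv2.imwrite(f"pics/w{tag}.png",p); np.savez(f"w{tag}.npz",p=p,d=d,**m); return p,d,m
def wray(uv,z,m):
    x,y=(uv[0]-m["cx"])/m["fx"],(uv[1]-m["cy"])/m["fy"]; t=np.hypot(x,y)
    c=np.array([np.sin(t)*x/t,np.sin(t)*y/t,np.cos(t)]) if t>1e-9 else np.array([0,0,1.])
    T=np.linalg.inv(m["view"]); r=T[:3,:3]@c; o=T[:3,3]
    return o+r*(z-o[2])/r[2]
def wpix(P,m):
    c=(m["view"]@np.append(P,1))[:3]; h=np.hypot(c[0],c[1]); t=np.arctan2(h,c[2])
    return np.array([m["cx"]+m["fx"]*t*c[0]/h,m["cy"]+m["fy"]*t*c[1]/h])
def lw(tag):
    f=np.load(f"w{tag}.npz"); return f["p"],f["d"],{k:f[k] for k in ("fx","fy","cx","cy","view")}
E
python3 - <<'E'
from h import *
s=arm.observe(); print(s["position"],s["ee_rot"],s["joints"],s["clock"])
p,d,m=wr("a"); print(m["fx"],np.round(np.linalg.inv(m["view"]),3))
for n,P in dict(redtin=(.603,.397,.092),knob=(.5073,.0005,.155),arrow=(.3786,.0483,.008),slot=(.542,-.0738,.024)).items(): print(n,wpix(P,m))
E
```

```text
[0.35965151 0.39662412 0.35018881] [-3.80513051e-01 -3.11827859e+00  2.51010219e-04] [-1.04437585  0.21401073  0.13753933  1.63271382 -0.03032664  1.29717995
  0.42621139] 0.725
297.3186396354542 [[ 0.24   0.94   0.244  0.294]
 [ 0.971 -0.232 -0.061  0.414]
 [-0.     0.251 -0.968  0.489]
 [ 0.     0.     0.     1.   ]]
redtin [292.64118781 307.27249785]
knob [ 55.02620648 311.95261993]
arrow [ 84.77176688 211.52504568]
slot [ 70.40760127 292.74869451]
```

View pics/wa.png

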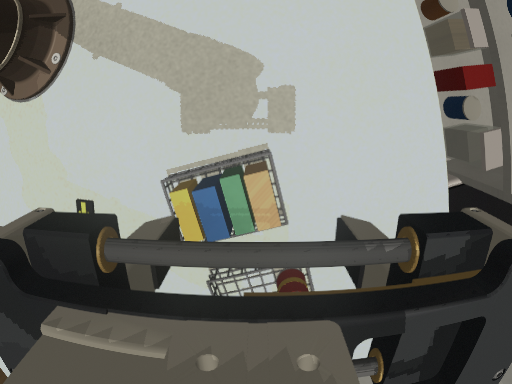

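The wrist view shows the pack basket at (225,195), the red tin at (291,280) half hidden behind the gripper, and the pointer at (85,206). I will move the camera further out over the tin basket.

>>> {"fn": "send_rows", "kwargs": {
  "motion": "0 0.045 -0.008 0.01 0 0 0; 0 0.045 -0.008 0.01 0 0 0; 0 0.045 -0.008 0.01 0 0 0; 0 0.045 -0.008 0.01 0 0 0; 0 0.045 -0.008 0.01 0 0 0"
}}

```text
clock: 1.4
position: [0.5847, 0.3583, 0.3995]
ee_rot: [-0.38, -3.118, 0.001]
force: [-0.1, -0.5, 0.5]
width: 1.005
gripper_force: 0.0
```

>>> {"fn": "send_rows", "kwargs": {
  "motion": "0 0.03 -0.008 0 0 0 0; 0 0.03 -0.008 0 0 0 0; 0 0.03 -0.008 0 0 0 0; 0 0.02 -0.008 0 0 0 0; 0 0 0 0 0 0 0"
}}

```text
clock: 2.02
position: [0.6947, 0.3251, 0.3978]
ee_rot: [-0.384, -3.117, 0.003]
force: [-0.3, -0.1, -0.7]
width: 0.999
gripper_force: 0.0
```

```bash
python3 - <<'E'
from h import *
s=arm.observe(); print(s["position"],s["ee_rot"],s["clock"])
p,d,m=wr("b")
for n,P in dict(redtin=(.603,.397,.092),knob=(.5073,.0005,.155),arrow=(.3786,.0483,.008),slot=(.542,-.0738,.024)).items(): print(n,wpix(P,m))
E
```

```text
[0.69473592 0.32507342 0.39784734] [-0.38428325 -3.11678536  0.00325611] 2.025
redtin [289.45248278  88.42782953]
knob [ 29.55954699 106.88532595]
arrow [84.06265193 38.89661563]
slot [ 50.87557123 134.06030166]
```

View pics/wb.png

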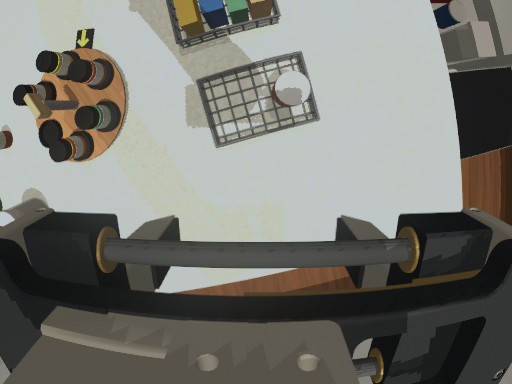

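The wrist view shows the tin basket clearly: its rim corners are about (197,79), (301,51), (320,119) and (216,147), the red tin's top is at (292,88), and the pointer tongue is at (85,38).

```bash
python3 - <<'E'
from h import *
p,d,m=lw("b"); T=np.linalg.inv(m["view"])
hull=[wray(c,.046,m)[:2] for c in [(197,79),(301,51),(320,119),(216,147)]]
print("corners",np.round(hull,4)); h=np.array(hull); print("edges",np.linalg.norm(h-np.roll(h,-1,0),axis=1),"centre",h.mean(0))
g=cv2.cvtColor(p,cv2.COLOR_BGR2GRAY)
mk=np.zeros_like(g); cv2.fillPoly(mk,[np.int32([(192,76),(303,45),(326,122),(213,153)])],1)
v,u=np.nonzero((g<95)&(mk>0)); P=np.float32([wray(c,.046,m)[:2] for c in zip(u,v)])
r=cv2.minAreaRect(P); print("rect",r,cv2.boxPoints(r))
# red tin top: bright blob
tm=np.zeros_like(g); cv2.circle(tm,(292,88),24,1,-1)
hsv=cv2.cvtColor(p,cv2.COLOR_BGR2HSV)
print(p[88,292],p[125,250],p[60,200], d[88,292])
# depth based: points at wrist cloud (fisheye, depth along axis)
def wc(d,m):
    v,u=np.mgrid[:384,:512]; x=(u-m["cx"])/m["fx"];y=(v-m["cy"])/m["fy"];t=np.hypot(x,y)
    k=np.tan(t)/t; c=np.stack([x*k*d,y*k*d,d,np.ones_like(d)],-1); w=(c@T.T)[...,:3]; w[d==0]=np.nan; return w
w=wc(d,m)
q=w[(abs(w[...,2]-.092)<.008)&(tm>0)]; print("redtin",len(q),cv2.minEnclosingCircle(q[:,:2].astype(np.float32)),np.median(q[:,2]))
B=w[(abs(w[...,2]-.044)<.006)&(mk>0)]; print("rim depth",len(B),np.median(B[:,2]),cv2.minAreaRect(B[:,:2].astype(np.float32)))
# tongue: dark pixels
tg=np.zeros_like(g); tg[22:56,68:102]=1
v,u=np.nonzero((g<60)&(tg>0)); P=np.float32([wray(c,.008,m)[:2] for c in zip(u,v)])
C=np.array([.5073,.0005]); 
v2,u2=np.nonzero((cv2.inRange(hsv,(24,110,60),(36,255,255))>0)&(tg>0)); Y=np.float32([wray(c,.008,m)[:2] for c in zip(u2,v2)])
A=np.vstack([P,Y]); R=np.linalg.norm(A-C,axis=1); A=A[(R>.118)&(R<.17)]
print("tongue",len(A),A.mean(0),np.degrees(np.arctan2(*(A.mean(0)-C)[::-1])),cv2.minAreaRect(A),"yellow",len(Y),Y.mean(0),np.degrees(np.arctan2(*(Y.mean(0)-C)[::-1])))
# tray centre
o=cv2.inRange(hsv,(5,110,50),(18,255,255)); o[:,140:]=0;o[180:]=0;o[:,:20]=0
v,u=np.nonzero(o); O=np.float32([wray(c,.022,m)[:2] for c in zip(u,v)]); O=O[np.linalg.norm(O-C,axis=1)<.125]
print("tray",cv2.minEnclosingCircle(O))
cv2.imwrite("pics/tongue.png",cv2.resize(p[0:180,0:140],None,fx=3.3,fy=3.3,interpolation=cv2.INTER_CUBIC))
E
```

```text
corners [[0.5464 0.2596]
 [0.5426 0.4368]
 [0.6608 0.4407]
 [0.6652 0.2614]]
edges [0.17722218 0.11823702 0.17933109 0.1188275 ] centre [0.60376458 0.34962573]
rect ((0.6036067605018616, 0.34673821926116943), (0.11854155361652374, 0.17699220776557922), 0.7720379829406738) [[0.543149   0.43442768]
 [0.5455338  0.25745153]
 [0.6640645  0.25904876]
 [0.66167974 0.4360249 ]]
[147 151 154] [103 104 105] [149 164 167] 0.42114395
redtin 994 ((0.6025705337524414, 0.4016495943069458), 0.02749045193195343) 0.09171187467252709
rim depth 1048 0.045788495353465575 ((0.6040163636207581, 0.34859293699264526), (0.12231636792421341, 0.18209774792194366), 1.7230923175811768)
tongue 292 [0.3780778 0.0491882] 159.3546494537932 ((0.3765980303287506, 0.039117950946092606), (0.0609096996486187, 0.04285691678524017), 74.13873291015625) yellow 109 [0.37682402 0.04530906] 161.04611111425072
tray ((0.5014667510986328, -6.479227886302397e-05), 0.12098485231399536)
```

>>> {"fn": "send_rows", "kwargs": {
  "motion": "0 -0.015 -0.05 -0.01 0 0 0; 0 -0.015 -0.05 -0.01 0 0 0; 0 -0.015 -0.05 -0.01 0 0 0; 0 -0.015 -0.05 -0.01 0 0 0; 0 -0.015 -0.05 -0.01 0 0 0"
}}

```text
clock: 2.7
position: [0.617, 0.0761, 0.3498]
ee_rot: [0.378, 3.118, 0.002]
force: [0.5, 0.2, -0.1]
width: 1.0
gripper_force: 0.0
```

>>> {"fn": "send_rows", "kwargs": {
  "motion": "0 -0.015 -0.05 -0.01 0 0 0; 0 -0.015 -0.05 -0.01 0 0 0; 0 -0.015 -0.05 -0.01 0 0 0; 0 -0.015 -0.05 -0.01 0 0 0; 0 -0.015 -0.05 -0.01 0 0 0"
}}

```text
clock: 3.32
position: [0.5427, -0.1736, 0.2998]
ee_rot: [0.377, 3.118, 0.002]
force: [1.3, -0.6, -0.2]
width: 0.998
gripper_force: 0.0
```

>>> {"fn": "send_rows", "kwargs": {
  "motion": "0 -0.015 -0.045 -0.02 0 0 0; 0 -0.015 -0.045 -0.02 0 0 0; 0 -0.015 -0.045 -0.02 0 0 0; 0 -0.007 -0.045 -0.03 0 0 0; 0 0 0 0 0 0 0"
}}

```text
clock: 3.95
position: [0.4888, -0.3557, 0.2078]
ee_rot: [-0.387, -3.114, 0.0]
force: [0.9, -0.2, 0.6]
width: 0.998
gripper_force: 0.0
```

```bash
python3 - <<'E'
from h import *
s=arm.observe(); print(s["position"],s["ee_rot"],s["joints"],s["clock"])
p,d,m=wr("c")
for n,P in dict(tin=(.4935,-.357,.088),jar=(.5005,-.2415,.085)).items(): print(n,wpix(P,m))
T=np.linalg.inv(m["view"]); v,u=np.mgrid[:384,:512]; x=(u-m["cx"])/m["fx"];y=(v-m["cy"])/m["fy"];t=np.hypot(x,y)
c=np.stack([x*np.tan(t)/t*d,y*np.tan(t)/t*d,d,np.ones_like(d)],-1); w=(c@T.T)[...,:3]; w[d==0]=np.nan
for n,xy,z in (("tin",(.4935,-.357),.088),("jar",(.5005,-.2415),.085),("oil",(.638,-.372),.198)):
    q=w[(np.linalg.norm(w[...,:2]-xy,axis=-1)<.05)&(abs(w[...,2]-z)<.006)]
    print(n,len(q),len(q) and (cv2.minEnclosingCircle(q[:,:2].astype(np.float32)),np.median(q[:,2])))
E
```

```text
[ 0.48875414 -0.35567479  0.20783115] [-3.87337830e-01 -3.11425877e+00  2.30374523e-04] [ 0.26101005  0.44935539  0.40008984  1.69556502 -0.19552171  1.03937066
  2.04879223] 3.95
tin [256.44375995 195.57045141]
jar [376.39541797 172.5889865 ]
tin 2595 (((0.4923243820667267, -0.3558068573474884), 0.027041511610150337), np.float64(0.08763917788304038))
jar 1227 (((0.49905329942703247, -0.23959092795848846), 0.020453838631510735), np.float64(0.08456282369722984))
oil 0 0
```

>>> {"fn": "send_rows", "kwargs": {
  "motion": "0 0.004 0 -0.04 0 0 0; 0 0 0 -0.05 0 0 0; 0 0 0 -0.052 0 0 0; 0 0 0 0 0 0 0; 1 0 0 0 0 0 0",
  "force": 25
}}

```text
clock: 4.62
position: [0.4972, -0.3533, 0.0699]
ee_rot: [0.378, 3.116, -0.001]
force: [-0.4, -0.9, 0.4]
width: 0.932
gripper_force: 0.0
```

>>> {"fn": "send_rows", "kwargs": {
  "motion": "1 0 0 0 0 0 0; 1 0 0 0 0 0 0; 1 0 0 0 0 0 0; 1 0 0 0 0 0 0"
}}

```text
clock: 5.12
position: [0.4959, -0.3544, 0.0685]
ee_rot: [0.381, 3.117, -0.001]
force: [-0.7, -0.3, 6.2]
width: 0.583
gripper_force: 25.0
```

>>> {"fn": "send_rows", "kwargs": {
  "motion": "1 0 0 0.02 0 0 0; 1 0 0 0.04 0 0 0; 1 0 0 0.05 0 0 0; 1 0 0.02 0.05 0 0 0; 1 0.01 0.04 0.04 0 0 0"
}}

```text
clock: 5.75
position: [0.5046, -0.2949, 0.2696]
ee_rot: [0.387, 3.117, -0.002]
force: [1.3, 1.2, -1.7]
width: 0.582
gripper_force: 25.0
```

>>> {"fn": "send_rows", "kwargs": {
  "motion": "1 0.01 0.05 0.01 0 0 -9.5; 1 0.01 0.05 0 0 0 -9.5; 1 0.01 0.05 0 0 0 -9.5; 1 0.01 0.05 0 0 0 -9.5; 1 0.01 0.05 0 0 0 -9.5"
}}

```text
clock: 6.38
position: [0.5554, -0.0418, 0.2775]
ee_rot: [-1.611, -2.696, 0.0]
force: [0.3, 0.3, -2.1]
width: 0.587
gripper_force: 25.0
```

>>> {"fn": "send_rows", "kwargs": {
  "motion": "1 0.01 0.05 0 0 0 -9.5; 1 0.01 0.05 0 0 0 -9.5; 1 0.01 0.05 0 0 0 -8.5; 1 0.01 0.05 0 0 0 0; 1 0.01 0.05 0 0 0 0"
}}

```text
clock: 7.0
position: [0.6053, 0.2081, 0.2773]
ee_rot: [-2.2, -2.242, 0.001]
force: [0.3, -0.8, -0.9]
width: 0.58
gripper_force: 25.0
```

>>> {"fn": "send_rows", "kwargs": {
  "motion": "1 0.003 0.05 0 0 0 0; 1 0 0.04 -0.02 0 0 0; 1 0 0 0 0 0 0"
}}

```text
clock: 7.38
position: [0.6059, 0.3012, 0.2546]
ee_rot: [-2.191, -2.247, 0.006]
force: [0.7, 0.8, -2.2]
width: 0.586
gripper_force: 25.0
```

```bash
cat >> h.py <<'E'
from scipy.spatial.transform import Rotation
def st():
    s=arm.observe(); R=Rotation.from_rotvec(s["ee_rot"]).as_matrix()
    print(np.round(s["position"],4),"yaw y",np.degrees(np.arctan2(R[1,1],R[0,1])).round(2),"z",R[:,2].round(3),"j",s["joints"].round(2),"t",s["clock"],"w",round(s["width"]*92,1),s["gripper_force"],s["force"].round(1))
    return s,R
def wcloud(d,m):
    v,u=np.mgrid[:384,:512]; x=(u-m["cx"])/m["fx"];y=(v-m["cy"])/m["fy"];t=np.hypot(x,y); k=np.tan(t)/t
    w=(np.stack([x*k*d,y*k*d,d,np.ones_like(d)],-1)@np.linalg.inv(m["view"]).T)[...,:3]; w[d==0]=np.nan; return w
E
python3 - <<'E'
from h import *
s,R=st(); p,d,m=wr("d"); w=wcloud(d,m); T=s["position"]
q=w[(np.linalg.norm(w[...,:2]-T[:2],axis=-1)<.045)&(abs(w[...,2]-T[2]-.0195)<.007)]
print(len(q),np.median(q[:,2]),cv2.minEnclosingCircle(q[:,:2].astype(np.float32)))
n=w.reshape(-1,3);q=n[(np.linalg.norm(n[:,:2]-[.6026,.401],axis=1)<.04)&(abs(n[:,2]-.092)<.006)]; print("red",len(q), len(q) and cv2.minEnclosingCircle(q[:,:2].astype(np.float32)))
E
```

```text
[0.6059 0.3012 0.2546] yaw y 1.46 z [-0.005 -0.    -1.   ] j [-0.85  0.55  0.5   1.44 -0.27  1.23 -0.29] t 7.375 w 53.9 24.99640166759491 [ 0.7  0.8 -2.2]
6185 0.2736618814391179 ((0.6047911643981934, 0.31289106607437134), 0.04125097393989563)
red 2159 ((0.6025034189224243, 0.4014856815338135), 0.027264658361673355)
```

>>> {"fn": "send_rows", "kwargs": {
  "motion": "1 -0.001 0.009 -0.04 0 0 0; 1 0 0 -0.05 0 0 0; 1 0 0 -0.04 0 0 0; 1 0 0 -0.025 0 0 0; 1 0 0 -0.015 0 0 0"
}}

```text
clock: 8.05
position: [0.6075, 0.3036, 0.0867]
ee_rot: [2.202, 2.24, -0.003]
force: [0.0, -0.1, -1.4]
width: 0.589
gripper_force: 25.0
```

>>> {"fn": "send_rows", "kwargs": {
  "motion": "1 0 0 -0.004 0 0 0; 1 0 0 -0.004 0 0 0; 1 0 0 0 0 0 0"
}}

```text
clock: 8.43
position: [0.608, 0.3055, 0.0804]
ee_rot: [2.2, 2.242, 0.002]
force: [-0.1, -0.5, -1.0]
width: 0.584
gripper_force: 25.0
```

>>> {"fn": "send_rows", "kwargs": {
  "motion": "1 0 0 -0.003 0 0 0; 1 0 0 -0.003 0 0 0; 1 0 0 0 0 0 0"
}}

```text
clock: 8.8
position: [0.6074, 0.3053, 0.0735]
ee_rot: [-2.2, -2.242, 0.001]
force: [-0.3, -0.7, -0.7]
width: 0.584
gripper_force: 25.0
```

>>> {"fn": "send_rows", "kwargs": {
  "motion": "1 0 0 -0.002 0 0 0; 1 0 0 0 0 0 0; 1 0 0 0 0 0 0"
}}

```text
clock: 9.18
position: [0.6077, 0.3055, 0.0726]
ee_rot: [-2.2, -2.242, -0.001]
force: [-2.8, -0.3, 6.9]
width: 0.584
gripper_force: 25.0
```

>>> {"fn": "send_rows", "kwargs": {
  "motion": "0.25 0 0 0 0 0 0; 0.25 0 0 0 0 0 0; 0.1 0 0 0 0 0 0; 0.1 0 0 0.03 0 0 0; 0 0 0 0.05 0 0 0"
}}

```text
clock: 9.8
position: [0.6064, 0.3049, 0.1507]
ee_rot: [-2.2, -2.242, 0.006]
force: [0.3, 0.5, -0.2]
width: 0.965
gripper_force: 0.0
```

>>> {"fn": "send_rows", "kwargs": {
  "motion": "0 0 -0.02 0.05 0 0 0; 0 -0.01 -0.05 0.04 0 0 0; 0 -0.01 -0.05 0.03 0 0 0; 0 -0.01 -0.05 0 0 0 0; 0 -0.01 -0.05 0 0 0 4"
}}

```text
clock: 10.42
position: [0.5677, 0.0855, 0.2708]
ee_rot: [2.119, 2.319, 0.002]
force: [0.9, -0.6, 0.1]
width: 1.0
gripper_force: 0.0
```

```bash
python3 - <<'E'
from h import *
s,R=st()
for n in ["scene","side"]:
    m={k:np.asarray(v,float) for k,v in arm.camera_model(n).items()}; p,d=arm.get_image(n); w=cloud(d,m).reshape(-1,3)
    q=w[(np.linalg.norm(w[:,:2]-[.6047,.3135],axis=1)<.045)]; t=q[abs(q[:,2]-.092)<.007]
    print(n,len(t),len(t) and (np.median(t[:,2]),cv2.minEnclosingCircle(t[:,:2].astype(np.float32))))
E
```

```text
[0.5677 0.0855 0.2708] yaw y 5.16 z [ 0.001  0.    -1.   ] j [-0.64  0.35  0.54  1.7  -0.2   1.15  0.05] t 10.425 w 92.0 0.0 [ 0.9 -0.6  0.1]
scene 183 (np.float64(0.0919864008236927), ((0.6098783612251282, 0.30746784806251526), 0.028897404670715332))
side 97 (np.float64(0.09287455392459432), ((0.6075837016105652, 0.3060033917427063), 0.03021657094359398))
```

>>> {"fn": "send_rows", "kwargs": {
  "motion": "0 -0.01 -0.05 0 0 0 5; 0 -0.01 -0.05 0 0 0 5; 0 -0.01 -0.05 0 0 0 5; 0 -0.01 -0.05 0 0 0 4.8; 0 -0.01 -0.05 -0.02 0 0 0"
}}

```text
clock: 11.15
position: [0.5187, -0.1644, 0.2514]
ee_rot: [1.687, 2.646, 0.003]
force: [0.6, 0.6, 0.2]
width: 1.001
gripper_force: 0.0
```

>>> {"fn": "send_rows", "kwargs": {
  "motion": "0 -0.01 -0.05 -0.02 0 0 0; 0 -0.008 -0.026 -0.03 0 0 0; 0 0 0 0 0 0 0"
}}

```text
clock: 11.52
position: [0.4979, -0.2407, 0.1985]
ee_rot: [-1.695, -2.641, 0.003]
force: [-0.0, 0.7, -0.6]
width: 1.002
gripper_force: 0.0
```

```bash
python3 - <<'E'
from h import *
s,R=st(); p,d,m=wr("e"); w=wcloud(d,m); n=w.reshape(-1,3); C=np.array([.5073,.0005])
for nm,xy,z in (("jar",(.4998,-.2405),.085),):
    q=n[(np.linalg.norm(n[:,:2]-xy,axis=1)<.04)&(abs(n[:,2]-z)<.006)]; print(nm,len(q),len(q) and (cv2.minEnclosingCircle(q[:,:2].astype(np.float32)),np.median(q[:,2])))
r=np.linalg.norm(n[:,:2]-C,axis=1); q=n[(abs(n[:,2]-.108)<.006)&(r>.05)&(r<.115)]
a=np.degrees(np.arctan2(q[:,1]-C[1],q[:,0]-C[0])); cs=[]
for k in range(6):
    t=abs((a+5-60*k+180)%360-180)<25
    if t.sum()>100: c,rr=cv2.minEnclosingCircle(q[t][:,:2].astype(np.float32)); print(k,t.sum(),np.round(c,4),round(rr,4)); cs.append((k,c))
k=n[(abs(n[:,2]-.155)<.005)&(r<.05)]; print("knob",len(k),cv2.minAreaRect((k[:,:2]*1000).astype(np.float32)))
u=wpix((.542,-.0738,.024),m); print("cup px",u,"arrow",wpix((.377,.0455,.008),m))
E
```

```text
[ 0.4979 -0.2407  0.1985] yaw y 24.62 z [-0.004  0.    -1.   ] j [-0.06  0.39  0.55  1.84 -0.24  0.98  1.03] t 11.525 w 92.1 0.0 [-0.   0.7 -0.6]
jar 1483 (((0.49961957335472107, -0.2395419031381607), 0.019899973645806313), np.float64(0.0845962324347263))
0 879 [ 0.5873 -0.004 ] 0.0206
4 234 [ 0.4649 -0.0759] 0.0149
knob 0 ((0.0, 0.0), (0.0, 0.0), 0.0)
cup px [359.56456299  58.09185619] arrow [265.8246834  -74.64198504]
```

View pics/we.png

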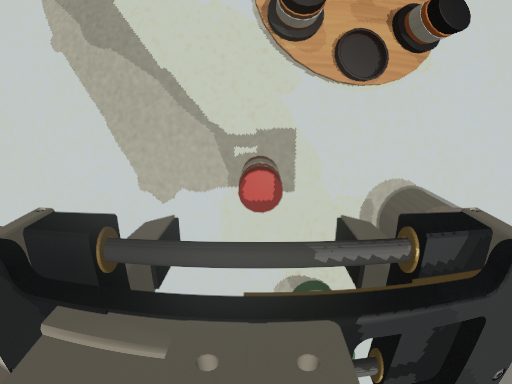

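The wrist view shows the jar's red cap at (260,188) between the fingers and the empty cup at (361,54). I grasp the jar now and measure the cup from this same picture.

```bash
python3 - <<'E'
from h import *
p,d,m=lw("e"); w=wcloud(d,m); n=w.reshape(-1,3); S=np.array([.542,-.0738])
r=np.linalg.norm(n[:,:2]-S,axis=1)
q=n[(r<.04)&(abs(n[:,2]-.038)<.003)]; print("rim",len(q),np.median(q[:,2]),cv2.minEnclosingCircle(q[:,:2].astype(np.float32)),cv2.fitEllipse(cv2.convexHull(q[:,:2].astype(np.float32))))
q=n[(r<.035)&(abs(n[:,2]-.0245)<.003)]; print("floor",len(q),np.median(q[:,2]),q.mean(0))
g=cv2.cvtColor(p,cv2.COLOR_BGR2GRAY); mk=(g<70).astype(np.uint8); k,l,s,c=cv2.connectedComponentsWithStats(mk); i=l[54,361]; print(s[i],c[i],wray(c[i],.031,m),wray(c[i],.038,m))
E
```

```text
rim 476 0.0374842140404367 ((0.5408221483230591, -0.07087478786706924), 0.02957557514309883) ((0.5407193899154663, -0.07107468694448471), (0.0574876144528389, 0.05802050977945328), 148.7804718017578)
floor 1865 0.02358075825721545 [ 0.54048441 -0.0728625   0.02357566]
[ 334   28   55   53 2217] [361.01308074  54.45151105] [ 0.54019237 -0.07157103  0.031     ] [ 0.5385868  -0.07401229  0.038     ]
```

>>> {"fn": "send_rows", "kwargs": {
  "motion": "0 0.001 0 -0.05 0 0 0; 0 0 0 -0.05 0 0 0; 0 0 0 -0.04 0 0 0; 0 0 0 0 0 0 0; 1 0 0 0 0 0 0",
  "force": 20
}}

```text
clock: 12.2
position: [0.5025, -0.2387, 0.062]
ee_rot: [1.688, 2.647, 0.001]
force: [0.7, 1.0, -0.2]
width: 0.934
gripper_force: 0.0
```

>>> {"fn": "send_rows", "kwargs": {
  "motion": "1 0 0 0 0 0 0; 1 0 0 0 0 0 0; 1 0 0 0 0 0 0; 1 0 0 0 0 0 0; 1 0 0 0 0 0 0"
}}

```text
clock: 12.82
position: [0.5009, -0.239, 0.0603]
ee_rot: [1.691, 2.648, -0.0]
force: [-2.0, 0.8, 2.0]
width: 0.453
gripper_force: 20.0
```

>>> {"fn": "send_rows", "kwargs": {
  "motion": "1 0 0 0.02 0 0 0; 1 0 0 0.05 0 0 0; 1 0 0 0.05 0 0 0; 1 0.01 0.04 0.01 0 0 0; 1 0.01 0.04 0 0 0 0"
}}

```text
clock: 13.45
position: [0.5216, -0.1584, 0.1915]
ee_rot: [1.692, 2.645, 0.002]
force: [0.5, 1.0, -1.9]
width: 0.46
gripper_force: 19.9
```

>>> {"fn": "send_rows", "kwargs": {
  "motion": "1 0.01 0.04 0 0 0 0; 1 0.01 0.04 0 0 0 0; 1 0 0.005 0 0 0 0; 1 0 0 0 0 0 0; 1 0 0 0 0 0 0"
}}

```text
clock: 14.08
position: [0.5406, -0.0754, 0.1903]
ee_rot: [1.693, 2.646, -0.001]
force: [0.3, -0.7, -0.8]
width: 0.449
gripper_force: 19.9
```

```bash
python3 - <<'E'
from h import *
s,R=st(); p,d,m=wr("f"); n=wcloud(d,m).reshape(-1,3); T=s["position"]
q=n[(np.linalg.norm(n[:,:2]-T[:2],axis=1)<.03)&(abs(n[:,2]-T[2]-.0245)<.006)]; print("cap",len(q),cv2.minEnclosingCircle(q[:,:2].astype(np.float32)),np.median(q[:,2]))
hsv=cv2.cvtColor(p,cv2.COLOR_BGR2HSV); rm=cv2.inRange(hsv,(0,120,60),(8,255,255))|cv2.inRange(hsv,(172,120,60),(180,255,255))
w=n.reshape(384,512,3); q=w[(rm>0)&(abs(w[...,2]-T[2]-.0245)<.006)]; print("red",len(q),cv2.minEnclosingCircle(q[:,:2].astype(np.float32)))
for nm in ["scene","side"]:
    m={k:np.asarray(v,float) for k,v in arm.camera_model(nm).items()}; p,d=arm.get_image(nm); hsv=cv2.cvtColor(p,cv2.COLOR_BGR2HSV); w=cloud(d,m)
    rm=cv2.inRange(hsv,(0,150,60),(6,255,255))|cv2.inRange(hsv,(174,150,60),(180,255,255))
    q=w[(rm>0)&(np.linalg.norm(w[...,:2]-T[:2],axis=-1)<.06)]; print(nm,len(q),q.mean(0),q.max(0)); np.savez(f"{nm}1.npz",p=p,d=d)
E
```

```text
[ 0.5406 -0.0754  0.1903] yaw y 24.77 z [-0.    -0.001 -1.   ] j [-0.36  0.39  0.53  1.87 -0.24  0.95  0.72] t 14.075 w 41.3 19.937967360019684 [ 0.3 -0.7 -0.8]
cap 3045 ((0.5410154461860657, -0.0762077048420906), 0.024113116785883904) 0.2149781539576695
red 2595 ((0.5411426424980164, -0.07406369596719742), 0.02016674168407917)
scene 127 [ 0.54767186 -0.08716131  0.20919266] [ 0.56169807 -0.07586436  0.21786137]
side 26 [ 0.53869608 -0.09233135  0.20763738] [ 0.55946788 -0.08140032  0.21833684]
```

>>> {"fn": "send_rows", "kwargs": {
  "motion": "1 0 0.002 -0.03 0 0 0; 1 0 0 -0.03 0 0 0; 1 0 0 -0.02 0 0 0; 1 0 0 -0.008 0 0 0; 1 0 0 0 0 0 0"
}}

```text
clock: 14.85
position: [0.5409, -0.0723, 0.1022]
ee_rot: [-1.691, -2.647, 0.001]
force: [-0.0, -0.0, -1.3]
width: 0.454
gripper_force: 19.9
```

```bash
python3 - <<'E'
from h import *
s,R=st(); p,d,m=wr("g"); w=wcloud(d,m); T=s["position"]
hsv=cv2.cvtColor(p,cv2.COLOR_BGR2HSV); rm=cv2.inRange(hsv,(0,120,60),(8,255,255))|cv2.inRange(hsv,(172,120,60),(180,255,255))
q=w[(rm>0)&(abs(w[...,2]-T[2]-.0245)<.006)]; print("red",len(q),cv2.minEnclosingCircle(q[:,:2].astype(np.float32)))
for nm in ["scene","side"]:
    m={k:np.asarray(v,float) for k,v in arm.camera_model(nm).items()}; p,d=arm.get_image(nm); np.savez(f"{nm}2.npz",p=p,d=d)
    u,v=pix((.5415,-.0735,.05),m).astype(int); c=cv2.resize(p[v-37:v+38,u-37:u+38],(390,390),interpolation=cv2.INTER_CUBIC); 
    out=c if nm=="scene" else np.hstack([out,c])
cv2.imwrite("pics/ins.png",out)
E
```

```text
[ 0.5409 -0.0723  0.1022] yaw y 24.85 z [-0. -0. -1.] j [-0.31  0.5   0.47  1.95 -0.32  0.76  0.79] t 14.85 w 41.8 19.938813149929047 [-0.  -0.  -1.3]
red 2610 ((0.5413917899131775, -0.07138924300670624), 0.020191842690110207)
```

View pics/ins.png

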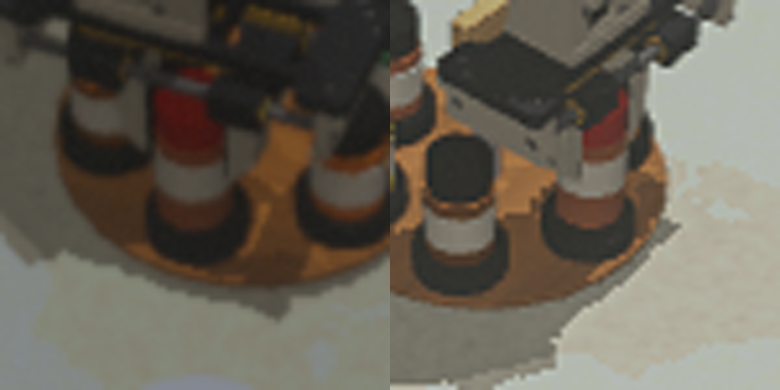

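In both views the red-capped jar stands centred over the cup (jar at (200,190) in the left half, (590,190) in the right half). I lower it.

>>> {"fn": "send_rows", "kwargs": {
  "motion": "1 0 0 -0.005 0 0 0; 1 0 0 -0.005 0 0 0; 1 0 0 -0.005 0 0 0; 1 0 0 0 0 0 0"
}}

```text
clock: 15.5
position: [0.5406, -0.0718, 0.0867]
ee_rot: [-1.69, -2.647, 0.001]
force: [0.4, 0.6, -1.1]
width: 0.452
gripper_force: 19.9
```

>>> {"fn": "send_rows", "kwargs": {
  "motion": "1 0 0 -0.002 0 0 0; 1 0 0 0 0 0 0; 1 0 0 0 0 0 0"
}}

```text
clock: 15.88
position: [0.541, -0.0719, 0.0853]
ee_rot: [1.691, 2.648, 0.0]
force: [0.3, -0.2, -1.2]
width: 0.451
gripper_force: 19.9
```

>>> {"fn": "send_rows", "kwargs": {
  "motion": "1 0 0 -0.0015 0 0 0; 1 0 0 0 0 0 0; 1 0 0 0 0 0 0"
}}

```text
clock: 16.25
position: [0.5415, -0.0718, 0.0842]
ee_rot: [1.69, 2.647, 0.001]
force: [0.2, 0.5, 4.4]
width: 0.452
gripper_force: 20.0
```

>>> {"fn": "send_rows", "kwargs": {
  "motion": "0.4 0 0 0 0 0 0; 0.3 0 0 0 0 0 0; 0.2 0 0 0 0 0 0; 0 0 0 0.03 0 0 0; 0 0 0 0.05 0 0 0"
}}

```text
clock: 16.88
position: [0.5397, -0.0717, 0.1633]
ee_rot: [-1.689, -2.645, 0.004]
force: [0.4, 0.9, 0.1]
width: 0.943
gripper_force: 0.0
```

>>> {"fn": "send_rows", "kwargs": {
  "motion": "0 0 0 0.05 0 0 0; 0 -0.007 0.014 0.04 0 0 10; 0 -0.007 0.014 0 0 0 10; 0 -0.007 0.014 0 0 0 10; 0 -0.007 0.014 0 0 0 10"
}}

```text
clock: 17.5
position: [0.5126, -0.0155, 0.2538]
ee_rot: [0.674, 3.068, 0.0]
force: [-0.6, 0.0, -0.7]
width: 0.997
gripper_force: 0.0
```

>>> {"fn": "send_rows", "kwargs": {
  "motion": "0 -0.006 0.016 0 0 0 10; 0 0 0 0 0 0 10; 0 0 0 0 0 0 10; 0 0 0 0 0 0 10; 0 0 0 0 0 0 10"
}}

```text
clock: 18.12
position: [0.5068, 0.0, 0.2536]
ee_rot: [0.685, -3.066, -0.0]
force: [1.0, -0.7, -0.1]
width: 1.0
gripper_force: 0.0
```

```bash
python3 - <<'E'
from h import *
s,R=st(); p,d,m=wr("k"); w=wcloud(d,m); C=np.array([.5073,.0005]); n=w.reshape(-1,3)
r=np.linalg.norm(n[:,:2]-C,axis=1); k=n[(abs(n[:,2]-.1545)<.004)&(r<.05)]; print("knob",len(k),len(k) and cv2.minAreaRect((k[:,:2]*1000).astype(np.float32)))
print("arrow",wpix((.377,.0455,.008),m))
for nm in ["scene","side"]:
    mm={k:np.asarray(v,float) for k,v in arm.camera_model(nm).items()}; pp,dd=arm.get_image(nm); hsv=cv2.cvtColor(pp,cv2.COLOR_BGR2HSV); ww=cloud(dd,mm); np.savez(f"{nm}3.npz",p=pp,d=dd)
    rm=cv2.inRange(hsv,(0,140,60),(6,255,255))|cv2.inRange(hsv,(174,140,60),(180,255,255))
    q=ww[(rm>0)&(np.linalg.norm(ww[...,:2]-[.5415,-.0735],axis=-1)<.05)]; t=q[abs(q[:,2]-.108)<.006]
    print(nm,len(q),np.round(q[:,2].max(),4),len(t)>3 and cv2.minEnclosingCircle(t[:,:2].astype(np.float32)))
E
```

```text
[0.5068 0.     0.2536] yaw y 115.21 z [-0. -0. -1.] j [-0.31  0.23  0.25  1.86 -0.06  1.06  1.98] t 18.125 w 92.0 0.0 [ 1.  -0.7 -0.1]
knob 923 ((505.4157409667969, 2.9846935272216797), (48.72328186035156, 13.601109504699707), 25.830530166625977)
arrow [330.68899958  91.91446311]
scene 191 0.1128 ((0.5409787893295288, -0.0732160210609436), 0.020018892362713814)
side 89 0.1136 ((0.5412840247154236, -0.07491163909435272), 0.019630230963230133)
```

View pics/wk.png

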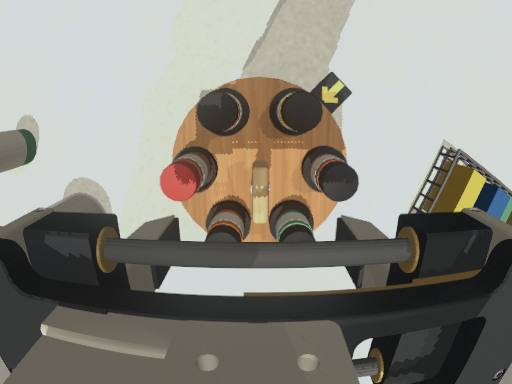

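The wrist view shows the red jar seated at (180,182), the knob bar at (260,190) between the fingers, and the yellow arrow on its tongue at (334,91). I measure the pointer direction exactly.

```bash
python3 - <<'E'
from h import *
p,d,m=lw("k"); w=wcloud(d,m); hsv=cv2.cvtColor(p,cv2.COLOR_BGR2HSV); g=cv2.cvtColor(p,cv2.COLOR_BGR2GRAY)
ang=lambda v:np.degrees(np.arctan2(v[1],v[0]))
# axis in wrist frame: centres of the black caps (opposite pairs) and red cap
C=np.array([.5073,.0005]); n=w.reshape(-1,3)
for it in range(3):
    r=np.linalg.norm(n[:,:2]-C,axis=1); a=np.degrees(np.arctan2(n[:,1]-C[1],n[:,0]-C[0])); cs=[]
    for k in range(6):
        t=(abs(n[:,2]-.1085)<.004)&(r>.05)&(r<.115)&(abs((a+5-60*k+180)%360-180)<25)
        if t.sum()>250:
            c,rr=cv2.minEnclosingCircle(n[t][:,:2].astype(np.float32)); cs.append((k,*c,rr))
    A=[(1,0,.082*np.cos(np.radians(60*k))) for k,*_ in cs]
    # fit x = C + .082*R(ph): linear in C, cos, sin
    M=[];b=[]
    for k,x,y,rr in cs:
        e=np.radians(60*k); M+=[[1,0,np.cos(e),-np.sin(e)],[0,1,np.sin(e),np.cos(e)]]; b+=[x,y]
    f=np.linalg.lstsq(np.array(M),np.array(b),rcond=None); C=f[0][:2]
print(np.round(cs,4)); print("C",C,"R",np.hypot(*f[0][2:]),"phase",ang(f[0][2:]),"res",f[1])
tg=np.zeros_like(g); cv2.fillPoly(tg,[np.int32([(308,92),(332,65),(358,92),(334,120)])],1)
v,u=np.nonzero((cv2.inRange(hsv,(24,100,60),(36,255,255))>0)&(tg>0)); Y=np.float32([wray(c,.008,m)[:2] for c in zip(u,v)])
print("yellow",len(Y),Y.mean(0),ang(Y.mean(0)-C),"line",cv2.fitLine(Y,cv2.DIST_HUBER,0,.01,.01).ravel()[:2])
k=((g<70)|(cv2.inRange(hsv,(24,100,60),(36,255,255))>0))&(tg>0)
v,u=np.nonzero(k); P=np.float32([wray(c,.008,m)[:2] for c in zip(u,v)]); R=np.linalg.norm(P-C,axis=1); print("Rmax",R.max())
for lo in (.122,.13,.135):
    Q=P[(R>lo)&(R<.152)]; print("tongue band",lo,len(Q),ang(Q.mean(0)-C))
r=cv2.minAreaRect(P[R>.12]); print(r, cv2.boxPoints(r))
E
```

```text
[[ 0.      0.5795 -0.0066  0.0178]
 [ 1.      0.5439  0.0663  0.0173]
 [ 2.      0.4701  0.0771  0.02  ]
 [ 3.      0.4243  0.0097  0.0202]
 [ 4.      0.4596 -0.0641  0.0202]
 [ 5.      0.5402 -0.0718  0.0204]]
C [0.50293576 0.00176995] R 0.07929742154975782 phase -4.566934134536291 res [6.35723892e-05]
yellow 299 [0.37703395 0.04655357] 160.4193902257049 line [ 0.948263   -0.31748587]
Rmax 0.15428799896057324
tongue band 0.122 444 160.62219086134985
tongue band 0.13 276 160.6007259681843
tongue band 0.135 183 160.34694697510986
((0.37433701753616333, 0.04642867296934128), (0.038011301308870316, 0.03501173481345177), 71.19699096679688) [[0.3516396  0.03407972]
 [0.38478282 0.0227949 ]
 [0.39703444 0.05877763]
 [0.3638912  0.07006244]]
```

>>> {"fn": "send_rows", "kwargs": {
  "motion": "0 0 0.001 -0.04 0 0 0; 0 0 0 -0.04 0 0 0; 0 0 0 -0.033 0 0 0; 0.5 0 0 0 0 0 0; 1 0 0 0 0 0 0",
  "force": 25
}}

```text
clock: 18.9
position: [0.5077, 0.0011, 0.1419]
ee_rot: [-0.674, 3.067, -0.0]
force: [-0.7, 0.7, 0.2]
width: 0.834
gripper_force: 0.0
```

>>> {"fn": "send_rows", "kwargs": {
  "motion": "1 0 0 0 0 0 0; 1 0 0 0 0 0 0; 1 0 0 0 0 0 0; 1 0 0 0 0 0 0; 1 0 0 0 0 0 0"
}}

```text
clock: 19.52
position: [0.507, 0.0011, 0.1408]
ee_rot: [-0.677, 3.068, 0.0]
force: [0.9, -0.5, -0.1]
width: 0.286
gripper_force: 0.0
```

```bash
python3 - <<'E'
from h import *
st()
E
```

```text
[0.507  0.0011 0.1408] yaw y 114.88 z [ 0.  0. -1.] j [-0.28  0.37  0.22  2.   -0.11  0.79  2.01] t 19.525 w 26.3 0.0 [ 0.9 -0.5 -0.1]
```

>>> {"fn": "send_rows", "kwargs": {
  "motion": "1 0 0 0 0 0 0; 1 0 0 0 0 0 0; 1 0 0 0 0 0 0; 1 0 0 0 0 0 0"
}}

```text
clock: 20.02
position: [0.5064, 0.0023, 0.1407]
ee_rot: [0.678, -3.067, -0.002]
force: [-2.4, 4.6, 2.1]
width: 0.181
gripper_force: 25.0
```

>>> {"fn": "send_rows", "kwargs": {
  "motion": "1 0 0 0 0 0 -3; 1 0 0 0 0 0 -5; 1 0 0 0 0 0 -6; 1 0 0 0 0 0 -6; 1 0 0 0 0 0 -6"
}}

```text
clock: 20.65
position: [0.5064, 0.0024, 0.1407]
ee_rot: [-0.034, -3.14, -0.002]
force: [-2.2, 4.7, 2.9]
width: 0.178
gripper_force: 25.0
```

>>> {"fn": "send_rows", "kwargs": {
  "motion": "1 0 0 0 0 0 -7; 1 0 0 0 0 0 -7; 1 0 0 0 0 0 -7; 1 0 0 0 0 0 -7; 1 0 0 0 0 0 -7"
}}

```text
clock: 21.28
position: [0.5065, 0.0025, 0.1407]
ee_rot: [-0.977, -2.984, -0.002]
force: [-2.4, 5.3, 2.3]
width: 0.177
gripper_force: 25.0
```

>>> {"fn": "send_rows", "kwargs": {
  "motion": "1 0 0 0 0 0 -7; 1 0 0 0 0 0 -7; 1 0 0 0 0 0 -7; 1 0 0 0 0 0 -7; 1 0 0 0 0 0 -7"
}}

```text
clock: 21.9
position: [0.5066, 0.0026, 0.1407]
ee_rot: [-1.829, -2.552, -0.001]
force: [-1.3, 5.2, 1.6]
width: 0.179
gripper_force: 25.0
```

>>> {"fn": "send_rows", "kwargs": {
  "motion": "1 0 0 0 0 0 -7; 1 0 0 0 0 0 -7; 1 0 0 0 0 0 -7; 1 0 0 0 0 0 -5; 1 0 0 0 0 0 -4"
}}

```text
clock: 22.52
position: [0.5067, 0.0026, 0.1407]
ee_rot: [-2.426, -1.993, -0.0]
force: [-0.8, 5.4, 1.8]
width: 0.18
gripper_force: 25.0
```

>>> {"fn": "send_rows", "kwargs": {
  "motion": "1 0 0 0 0 0 -3; 1 0 0 0 0 0 -2.5; 1 0 0 0 0 0 0; 1 0 0 0 0 0 0"
}}

```text
clock: 23.02
position: [0.5067, 0.0025, 0.1407]
ee_rot: [-2.517, -1.878, -0.0]
force: [-1.9, 5.1, 2.6]
width: 0.183
gripper_force: 25.0
```

```bash
python3 - <<'E'
from h import *
s,R=st(); p,d,m=wr("r"); wc=wcloud(d,m)
cv2.imwrite("pics/wr2.png",p)
D=[("wrist",wc,p)]
for nm in ["scene","side"]:
    mm={k:np.asarray(v,float) for k,v in arm.camera_model(nm).items()}; pp,dd=arm.get_image(nm); D.append((nm,cloud(dd,mm),pp)); np.savez(f"{nm}4.npz",p=pp,d=dd)
for nm,w,pp in D:
    hsv=cv2.cvtColor(pp,cv2.COLOR_BGR2HSV)
    rm=cv2.inRange(hsv,(0,130,50),(7,255,255))|cv2.inRange(hsv,(174,130,50),(180,255,255))
    q=w[(rm>0)&(np.linalg.norm(w[...,:2]-[.4295,.027],axis=-1)<.06)]
    t=q[abs(q[:,2]-.1085)<.005]
    print(nm,len(q),len(t),len(t)>3 and cv2.minEnclosingCircle(t[:,:2].astype(np.float32)))
    n=w.reshape(-1,3); C=np.array([.5073,.0005]) ; r=np.linalg.norm(n[:,:2]-C,axis=1); a=np.degrees(np.arctan2(n[:,1]-C[1],n[:,0]-C[0]))
    for k in range(6):
        s=(abs(n[:,2]-.1085)<.005)&(r>.05)&(r<.115)&(abs((a-161-60*k+180)%360-180)<25)
        if s.sum()>40:
            c,rr=cv2.minEnclosingCircle(n[s][:,:2].astype(np.float32)); print(k,s.sum(),np.round(c,4),round(rr,4),round(np.degrees(np.arctan2(c[1]-C[1],c[0]-C[0]))%360-60*k,2))
E
```

```text
[0.5067 0.0025 0.1407] yaw y -16.55 z [-0.001  0.002 -1.   ] j [-0.72  0.46  0.84  2.03 -0.46  0.85  0.09] t 23.025 w 16.8 25.00306338071823 [-1.9  5.1  2.6]
wrist 1796 1358 ((0.4274926781654358, 0.027713850140571594), 0.020159080624580383)
0 1370 [0.4274 0.0283] 0.0202 160.85
3 1300 [ 0.585  -0.0185] 0.02 166.26
4 3371 [0.5649 0.06  ] 0.0202 -194.09
5 3351 [0.4865 0.0827] 0.0201 -195.81
scene 99 58 ((0.43081849813461304, 0.024844210594892502), 0.018199032172560692)
0 68 [0.4276 0.0251] 0.0213 162.86
1 119 [ 0.4475 -0.0538] 0.0204 162.23
2 137 [ 0.5261 -0.077 ] 0.0204 163.65
3 138 [ 0.584 -0.02 ] 0.0214 165.07
4 119 [0.5661 0.0601] 0.0202 -194.6
side 136 89 ((0.4275253117084503, 0.02221924439072609), 0.02081569842994213)
0 95 [0.4269 0.0239] 0.0223 163.78
1 101 [ 0.448  -0.0567] 0.0208 163.93
2 104 [ 0.5287 -0.0792] 0.0222 165.04
3 87 [ 0.5867 -0.0229] 0.0208 163.61
5 80 [0.4883 0.0787] 0.0214 -196.32
```

View pics/wr2.png

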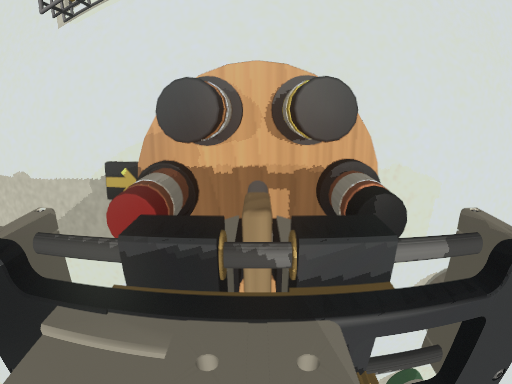

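The red jar stands at (140,215) beside the tongue at (122,180). Opposite cap pairs put it at about 163.6°, while the pointer is at about 161.2°, so I correct by −2.4° and check again.

>>> {"fn": "send_rows", "kwargs": {
  "motion": "1 0 0 0 0 0 -1.2; 1 0 0 0 0 0 -1.2; 1 0 0 0 0 0 0; 1 0 0 0 0 0 0"
}}

```text
clock: 23.68
position: [0.5067, 0.0025, 0.1407]
ee_rot: [-2.555, -1.824, -0.0]
force: [-0.5, 4.9, 2.1]
width: 0.185
gripper_force: 25.0
```

```bash
python3 - <<'E'
from h import *
s,R=st(); p,d,m=wr("s"); D=[("wrist",wcloud(d,m))]
for nm in ["scene","side"]:
    mm={k:np.asarray(v,float) for k,v in arm.camera_model(nm).items()}; pp,dd=arm.get_image(nm); D.append((nm,cloud(dd,mm)))
ang=lambda v:np.degrees(np.arctan2(v[1],v[0]))%360
for nm,w in D:
    n=w.reshape(-1,3); C=np.array([.5073,.0005]); r=np.linalg.norm(n[:,:2]-C,axis=1); a=np.degrees(np.arctan2(n[:,1]-C[1],n[:,0]-C[0])); c={}
    for k in range(6):
        t=(abs(n[:,2]-.1085)<.005)&(r>.05)&(r<.115)&(abs((a-161-60*k+180)%360-180)<25)
        if t.sum()>40:
            x,rr=cv2.minEnclosingCircle(n[t][:,:2].astype(np.float32))
            if abs(rr-.021)<.0014: c[k]=np.array(x)
    for k in range(3):
        if k in c and k+3 in c: print(nm,k,"phase",ang(c[k]-c[k+3])-60*k,"C",(c[k]+c[k+3])/2)
    if nm=="wrist" and 4 in c and 5 in c: print("chord",(ang(c[4]-c[5])-180)%360)
# pointer in first side picture: fit rect to tongue (dark+yellow) at z=.008
def tong(p,f,name,C,box):
    g=cv2.cvtColor(p,cv2.COLOR_BGR2GRAY); hsv=cv2.cvtColor(p,cv2.COLOR_BGR2HSV)
    k=((g<75)|(cv2.inRange(hsv,(24,100,60),(36,255,255))>0)).astype(np.uint8); b=np.zeros_like(k); x0,y0,x1,y1=box; b[y0:y1,x0:x1]=1
    v,u=np.nonzero(k*b); P=np.float32([f(c)[:2] for c in zip(u,v)]); R=np.linalg.norm(P-C,axis=1); P=P[(R>.120)&(R<.165)]
    l,N,st_,_=cv2.connectedComponentsWithStats(k*b)
    r=cv2.minAreaRect(P); Q=P[np.linalg.norm(P-C,axis=1)<.152]; Q=Q[np.linalg.norm(Q-C,axis=1)>.125]; print(name,len(P),np.round(r[1],4),"rect",r[2],"rectC",ang(np.array(r[0])-C),"band",ang(Q.mean(0)-C))
p,d,m0=load("side"); tong(p,lambda c:ray(c,.008,m0),"side0",np.array([.5076,.0001]),(190,220,214,242))
p,d,mk=lw("k"); tong(p,lambda c:wray(c,.008,mk),"k",np.array([.5057,.0021]),(316,68,356,118))
p,d,mb=lw("b"); tong(p,lambda c:wray(c,.008,mb),"b",np.array([.5066,.001]),(72,24,98,50))
p,d,mr=lw("r"); tong(p,lambda c:wray(c,.008,mr),"r",np.array([.506,.0015]),(100,158,140,205))
E
```

```text
[0.5067 0.0025 0.1407] yaw y -18.94 z [-0.001  0.002 -1.   ] j [-0.73  0.47  0.85  2.03 -0.47  0.85  0.06] t 23.675 w 17.1 25.003255605697632 [-0.5  4.9  2.1]
wrist 0 phase 161.11403702385286 C [0.50606275 0.00517727]
chord 161.9928942086218
scene 0 phase 163.22398906486617 C [0.50597553 0.00124232]
scene 1 phase 162.1821579688498 C [0.50681132 0.00338399]
side 0 phase 160.8924315644883 C [0.50647448 0.00191001]
side 1 phase 158.16690223344708 C [ 0.51018941 -0.00265934]
side 2 phase 162.84659482064586 C [ 5.08077413e-01 -4.84079123e-04]
side0 107 [0.0444 0.0361] rect 70.39925384521484 rectC 161.84865004331724 band 162.34264496018187
k 560 [0.0386 0.0371] rect 72.77377319335938 rectC 161.27889690841525 band 161.02365655038346
b 285 [0.0416 0.0372] rect 70.13432312011719 rectC 159.64576370180671 band 159.46031693336832
r 734 [0.0438 0.0374] rect 71.1854019165039 rectC 161.45930375642027 band 158.94840166409497
```

```bash
python3 -c "
from cell import arm
print(arm.sign_off())"
```

```text
the job is handed in; nothing more can be done
None
```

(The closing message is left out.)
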